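# Set the green gap gauge in the bench riveter

### The job

Slide the blade of the green-handled gap gauge into the open mouth of the brass bench riveter, straight in and centred under the rivet set, until the gauge's steel foot comes up to the front edge of the riveter's base plate. Leave it standing there flat on the bench, let go of it, and leave the red-handled gauge where it is.

Things in the scene. Friction and masses are not known exactly. Their poses are not given: they have to be found in the camera images.
- green_gauge: Gauge to use, loose, 0.4 kg (mm): Steel foot 60 (x) x 40 (y) x 26 high, spanning x -25 to +35; upright green grip 30 (x) x 22 (y), 26 to 80 above the bench, pinched across its 22; flat steel blade 24 wide, 5 thick, level, from the foot's front at x +35 to +95, mid-thickness 22 above the underside. Origin: on the underside below the grip's centre; +x along the blade to its tip, z up.
- green_gauge_tip (a point): Middle of the end of the green gauge's blade, 95 mm ahead (+x) of the gauge's origin and 22 mm above its underside; same axes as the gauge.
- riveter: Brass C-shaped riveter, fixed (mm). Origin: on the bench under the rivet set's axis; +x from open mouth inward, z up. Base plate 60 wide, 12 high, front edge x -30 (foot touching it: gauge origin x -65, tip x +30). Anvil (top 14 high) and set (face 30 high), both 28 dia, leave a 16 gap open at the sides. Arm from x -18, 36 wide, top 78 high. Spine from x +55. Lever back to x +207, 124 high.
- red_gauge: Another gauge, loose, not to be used: the same shape, size and origin as the green one but with a red grip and a 10 mm thick blade. Must stay where it is.

How it is judged:
At the end, for the whole second after the job is handed in: The green gauge stands still and flat on the bench (within 4 mm and 5 degrees), its blade under the rivet set: the tip 17 to 34 mm past the set's axis (foot within about 13 mm of the base plate's front edge), within 12 mm of the middle sideways, and the blade within 11 degrees of straight in (x of green_gauge_tip in the frame of riveter between 0.017 and 0.034 m and y of green_gauge_tip in the frame of riveter between -0.012 and 0.012 m and angle between the x axis of green_gauge and the x axis of riveter, either way round below 0.2 rad and angle between green_gauge's own z axis and vertical below 0.09 rad and height (world z) of green_gauge below 0.004 m and linear speed of green_gauge below 0.02 m/s); the robot touches nothing.
It fails at once if the red gauge is moved more than 20 mm (distance of red_gauge from where it was at the start of the episode above 0.02 m).
It fails at once if the red gauge is tipped (angle between red_gauge's own z axis and vertical above 0.35 rad).
It also fails if it takes over 45 s, if anything falls off the work surface, if the arm or the gripper's body presses on something with over 40 N, if the wrist force passes 120 N, or if a joint passes its speed limit or range.

### The arm

A 6-joint arm with a two-finger parallel gripper is mounted at the origin on the work surface. World frame = base frame: x ahead of the robot, y to its left, z up, the work surface at z = 0. Lengths are in m, angles in rad, forces in N, time in s.
With the tool pointing down it reaches from about 0.375 to 0.975 m from the base axis. Payload 3.8 kg.
Tool frame: the origin (TCP) lies at the very end of the fingers, on their centre line; the grasp point (between the pads) lies 19 mm behind it (bot.pinch_z is the distance from the TCP to the grasp point, in m); x points along the fingers, y is the direction in which the jaws open and shut, and the axes are right-handed (so a half turn about x gives the same grasp; the last joint's range is limited). The gripper opens to 85 mm and grips with 20 to 120 N. Pads are 22 mm wide; open, the fingers measure 114 mm over their backs; the gripper's body (76 mm by 85 mm) begins 54 mm behind the grasp point. The pads swing forward as they close: fully open they stand 13 mm farther back than shut.
Start: joints at [-1.282, 0.264, 1.604, -0, 1.274, -0.037], TCP at [0.216, -0.639, 0.199] pointing down, gripper open.
Joint ranges: [-2.63, 2.63], [-0.94, 2.18], [0.31, 2.57], [-1.31, 4.45], [0, 2.66], [-2.55, 2.55]. Speed limits (rad/s): [2.57, 2.57, 3.14, 3.14, 3.14, 3.14].

### API

Orientations are given as a rotation vector (axis times angle).
In Python, from workcell import monitor, imaging, finish_job, bot gives the robot as it stands.
- The arm moves only by the tool jog_arm, never from a script. Its argument "rows" is a list of rows, each a list of 7 numbers: the shift along the tool's x, y, z in m, then the turn, a rotation vector about the tool's x, y, z in rad, then the opening in per cent of the stroke, from 0 (shut) to 100 (fully open). A call has 1 to 20 rows; each row is the pose to reach, as a shift and turn from the pose measured when the call began, along the tool's axes at that moment; what a row does not reach only later rows make up. A row lasts 1/10 s, in which the tool goes at most 50 mm and 8.59 degrees, less where a joint would pass 70% of its speed; a pose out of reach is approached as far as the arm can. A call with a gripper value outside its range is refused whole. The fingers move at their own pace and stop on an object; "force" is the grip in N (left out, the last holds). Time passes only in rows, so rows that repeat a pose let the fingers close. It gives the time, the measured TCP pose, the force and the opening at its end, in the units of the state.
- monitor.read_state(): the state, without advancing time (a new reading comes with each control period).
- imaging.read_camera(name): name is "scene" or "side" or "wrist"; returns the picture (420x560x3 uint8, blue, green, red); there is no depth.
- imaging.camera_params(name): a dict with "fx", "fy", "cx", "cy" (pixels), "T" (4x4, takes a point from camera to world coordinates); the wrist camera has in their place "T_tool_cam" (4x4, takes a point from camera to tool coordinates, whose origin is the TCP and whose axes are the tool frame's). Camera axes: x right, y down, z forward; pixel columns grow to the right and rows downward; lengths in m; the calibration is good to about 2 mm. A picture is of the moment at which its call begins: read the wrist's pose just before it. camera_params takes no time and is no camera call.
- finish_job(): hands the job in, once; it reports no verdict.
The state is a dict: "time": time; "q": joint angles; "joint_vel": joint speeds; "joint_torque": joint torques, N m; "tool_pos": TCP position; "tcp_rot": TCP orientation; "wrist_force": force on the tool from outside, world axes, zero at the start; "torque": the same for the moment, N m; "width": opening from 0.0 (shut) to 1.0 (fully open).
Only numpy, scipy, OpenCV 4.12 (cv2) and the standard library are available. Lean on these libraries where they do the work, as an engineer would, in place of code of your own. Each camera call takes 0.05 s, during which the arm holds its last target. There are 200 camera calls.

## Working session

There is one attempt and no reset: what is moved stays moved. The work goes in short steps, Python scripts to look and compute and a tool call to move; the robot and the scene stay as the last step left them, time stands still between calls to the robot, and variables do not carry over. Pictures are saved under pics/ and viewed, about 8 in all and at most 12, crops included, and the job is handed in when it is done.

Besides the shell and the picture viewer there is one more tool, called after "Emit:" in YAML: its name, and indented under it one key for each argument. jog_arm: Moves the arm, as the interface text tells. Its arguments: {"type":"object","properties":{"rows":{"type":"array","items":{"type":"array","items":{"type":"number"}}},"force":{"type":"number"}},"required":["rows"]}

```bash
mkdir -p pics; python3 - <<'E'
from workcell import monitor, imaging, bot
import cv2,numpy as np
np.set_printoptions(precision=4,suppress=True)
s=monitor.read_state();print(s['time'],s['tool_pos'],s['tcp_rot'],s['width'],bot.pinch_z)
for n in("scene","side","wrist"):
    cv2.imwrite(f"pics/{n}0.png",imaging.read_camera(n))
    p=imaging.camera_params(n);print(n,p)
E
```

```text
0.0 [ 0.2158 -0.6387  0.1973] [ 2.0458  0.3386 -2.0464] 1.0007657273753863 0.0187
scene {'fx': 400.28008299904593, 'fy': 400.28008299904593, 'cx': 277.48085729162176, 'cy': 210.1115814131823, 'T': array([[-0.4919,  0.5011, -0.712 ,  1.0691],
       [ 0.8704,  0.2628, -0.4164,  0.3662],
       [-0.0215, -0.8245, -0.5654,  0.4459],
       [ 0.    ,  0.    ,  0.    ,  1.    ]])}
side {'fx': 507.7698425448977, 'fy': 507.7698425448977, 'cx': 282.1849206759136, 'cy': 209.37377608222872, 'T': array([[-0.6754, -0.524 ,  0.5189,  0.0868],
       [-0.7374,  0.4688, -0.4863,  0.508 ],
       [ 0.0116, -0.7111, -0.703 ,  0.678 ],
       [ 0.    ,  0.    ,  0.    ,  1.    ]])}
wrist {'fx': 342.3639213184375, 'fy': 342.3639213184375, 'cx': 278.65142672542146, 'cy': 206.79531986671552, 'T_tool_cam': array([[ 0.0003, -0.3154,  0.9489, -0.1739],
       [ 1.    , -0.0005, -0.0004,  0.0009],
       [ 0.0006,  0.9489,  0.3154, -0.0816],
       [ 0.    ,  0.    ,  0.    ,  1.    ]])}
```

View pics/scene0.png

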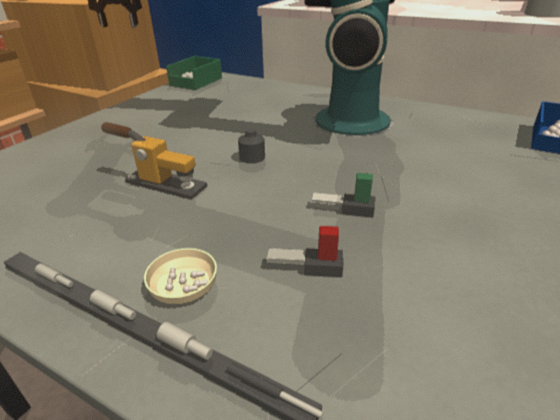

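View pics/side0.png

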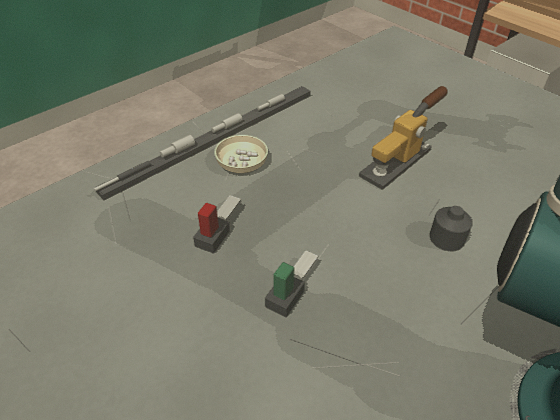

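The scene view shows the green gauge at about (345,205), red at (305,260), and the riveter's mouth at (190,180). In the side view, green is at (287,290), red at (212,230), and the riveter at (395,155). Next I'll enlarge crops of both.

```bash
python3 - <<'E'
import cv2,numpy as np
a=cv2.imread("pics/scene0.png");b=cv2.imread("pics/side0.png")
def c(i,x,y,w=100,h=75): return cv2.resize(i[y:y+h,x:x+w],(400,300),interpolation=cv2.INTER_CUBIC)
m=np.vstack([np.hstack([c(a,295,155),c(a,115,130)]),np.hstack([c(b,250,245),c(b,345,115)])])
cv2.imwrite("pics/mos.png",m)
E
```

```text
(no output)
```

View pics/mos.png

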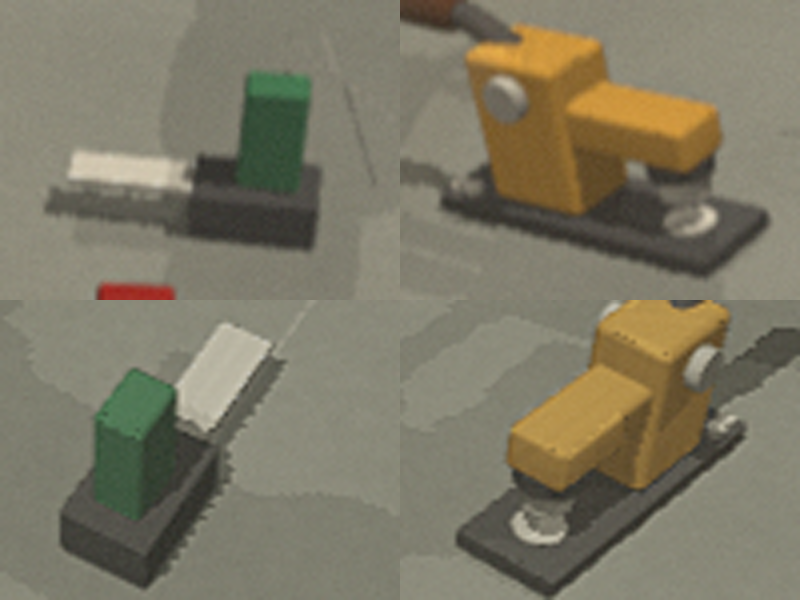

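```bash
cat > fit.py <<'E'
import numpy as np
from scipy.optimize import least_squares
from workcell import imaging
P={n:imaging.camera_params(n) for n in("scene","side")}
def proj(p,w,T=None):
    T=p['T'] if T is None else T
    c=(w-T[:3,3])@T[:3,:3]
    return np.c_[p['fx']*c[:,0]/c[:,2]+p['cx'],p['fy']*c[:,1]/c[:,2]+p['cy']]
def world(o,m):
    c,s=np.cos(o[2]),np.sin(o[2]);m=np.array(m)/1000
    return m@np.array([[c,s,0],[-s,c,0],[0,0,1]])+[o[0],o[1],0]
def fit(obs,x0):
    # obs: list of (p,T,model pts,pixels)
    f=lambda o:np.concatenate([(proj(p,world(o,m),T)-px).ravel() for p,T,m,px in obs])
    r=least_squares(f,x0,loss='soft_l1')
    for p,T,m,px in obs: print(np.round(proj(p,world(r.x,m),T)-px,1).tolist())
    return r.x
E
python3 - <<'E'
from fit import *
def mk(n,ox,oy,lx,ly,L):
    return (P[n],None,[l[:3] for l in L],np.array([[ox+(l[3]-lx)/4,oy+(l[4]-ly)/4] for l in L])-.4)
g=[mk("scene",295,155,0,0,[(-25,20,0,313,248),(35,20,0,190,234),(-25,-20,26,321,168),(35,-20,26,196,156),(95,-12,24.5,74,150),(95,12,24.5,68,178),(-15,11,80,306,100),(-15,-11,80,310,78),(15,11,80,246,95),(15,-11,80,250,75)]),
mk("side",250,245,0,300,[(95,12,24.5,225,323),(95,-12,24.5,272,348),(-25,-20,0,145,588),(-25,20,0,62,545),(-25,20,26,62,513),(-25,-20,26,150,555),(35,-20,26,217,447),(-15,11,80,95,413),(15,11,80,135,369),(15,-11,80,176,391),(-15,-11,80,139,432)])]
r=[mk("scene",115,130,400,0,[(-30,-30,12,768,212),(-30,30,12,707,264),(-18,-18,78,718,102),(-18,18,78,685,133),(55,18,78,568,103),(55,-18,78,604,80),(0,0,14,691,218)]),
mk("side",345,115,400,300,[(-18,18,78,510,430),(-18,-18,78,567,458),(55,18,78,598,367),(55,-18,78,650,388),(-30,30,12,458,538),(-30,-30,12,548,582),(0,0,14,540,524)])]
print("green",fit(g,[.5,-.1,-1.2])); print("riv",fit(r,[.5,-.4,-1.2]))
E
```

```text
[[-0.2, 0.5], [-1.2, 0.6], [-0.2, -2.1], [-0.0, -2.1], [-0.3, -0.7], [-0.5, -1.3], [1.0, -1.9], [0.3, -2.2], [-0.8, -2.1], [-1.1, -2.8]]
[[-0.7, -0.5], [0.1, -1.1], [-0.2, 1.6], [-1.2, 1.3], [-1.5, -0.4], [-1.2, 0.3], [0.9, 0.2], [-1.5, 1.0], [-1.3, -1.4], [1.1, -1.1], [0.3, 2.4]]
green [ 0.43193159  0.18013673 -1.27351476]
[[0.5, -2.1], [-0.2, -1.4], [1.0, -0.7], [-1.0, -0.9], [-1.1, 0.3], [0.8, -1.1], [0.0, -0.5]]
[[-1.2, -1.1], [0.0, -0.0], [-2.0, -1.5], [0.4, 0.7], [-1.0, -1.8], [1.2, 0.9], [-0.5, 0.5]]
riv [ 0.52735598 -0.17151567 -1.48591062]
```

```bash
python3 - <<'E'
from fit import *
from workcell import monitor
from scipy.spatial.transform import Rotation as R
np.set_printoptions(precision=4,suppress=True)
s=monitor.read_state();M=R.from_rotvec(s['tcp_rot']).as_matrix();print(M)
def ray(n,u,v,z):
    p=P[n];d=p['T'][:3,:3]@[(u-p['cx'])/p['fx'],(v-p['cy'])/p['fy'],1];o=p['T'][:3,3];return o+d*(z-o[2])/d[2]
print("red grip top",ray("scene",328,229,.08),ray("side",208,207,.08),"cyl",ray("scene",252,155,0),ray("side",451,243,0))
def to(p): return M.T@(np.array(p)-s['tool_pos'])
for p in([.5,-.2,.2],[.432,.18,.2]): print(to(p))
a=np.arctan2(M[1,2],M[0,2]);print("tool z azimuth",a,s['q'])
E
```

```text
[[-0.0005  0.32   -0.9474]
 [ 0.0017 -0.9474 -0.32  ]
 [-1.     -0.0018 -0.0001]]
red grip top [0.6168 0.1889 0.08  ] [0.6154 0.1833 0.08  ] cyl [ 0.3271 -0.1366  0.    ] [ 0.3227 -0.1284  0.    ]
[-0.0018 -0.3249 -0.4097]
[-0.0011 -0.7066 -0.4669]
tool z azimuth -2.8158259174656384 [-1.2819  0.2646  1.6051 -0.      1.2737 -0.0369]
```

Emit:
jog_arm:
  rows:
    - [0, -0.325, -0.41, -1.2, 0, 0, 100]
    - [0, -0.325, -0.41, -1.2, 0, 0, 100]
    - [0, -0.325, -0.41, -1.2, 0, 0, 100]
    - [0, -0.325, -0.41, -1.2, 0, 0, 100]
    - [0, -0.325, -0.41, -1.2, 0, 0, 100]
    - [0, -0.325, -0.41, -1.2, 0, 0, 100]
    - [0, -0.325, -0.41, -1.2, 0, 0, 100]
    - [0, -0.325, -0.41, -1.2, 0, 0, 100]
    - [0, -0.325, -0.41, -1.2, 0, 0, 100]
    - [0, -0.325, -0.41, -1.2, 0, 0, 100]
    - [0, -0.707, -0.467, -1.542, 0, 0, 100]
    - [0, -0.707, -0.467, -1.542, 0, 0, 100]
    - [0, -0.707, -0.467, -1.542, 0, 0, 100]
    - [0, -0.707, -0.467, -1.542, 0, 0, 100]
    - [0, -0.707, -0.467, -1.542, 0, 0, 100]
    - [0, -0.707, -0.467, -1.542, 0, 0, 100]
    - [0, -0.707, -0.467, -1.542, 0, 0, 100]
    - [0, -0.707, -0.467, -1.542, 0, 0, 100]
    - [0, -0.707, -0.467, -1.542, 0, 0, 100]
    - [0, -0.707, -0.467, -1.542, 0, 0, 100]

```text
time: 2.15
tool_pos: [0.4314, 0.1815, 0.1987]
tcp_rot: [0.985, 1.338, -0.985]
wrist_force: [0.1, -0.0, -0.4]
width: 0.998
```

```bash
python3 - <<'E'
from workcell import monitor, imaging
import cv2,numpy as np
s=monitor.read_state();np.save("w1.npy",np.r_[s['tool_pos'],s['tcp_rot']]);print(s['time'],s['tool_pos'],s['tcp_rot'],s['q'])
i=imaging.read_camera("wrist");cv2.imwrite("pics/w1.png",i)
E
```

```text
2.15 [0.4313616  0.18153453 0.19865906] [ 0.98522235  1.33816828 -0.98466751] [ 3.43966892e-01 -1.35697115e-01  2.02779382e+00  1.48358437e-03
  1.25004019e+00  4.25878567e-02]
```

View pics/w1.png

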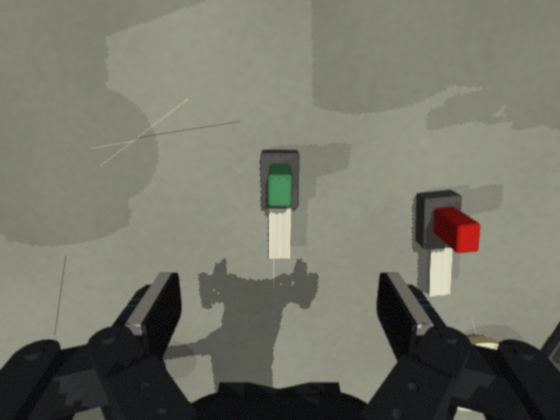

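The grip top is centred near (280,190), the blade tip spans (270–290, 258), and the foot's back edge is at (261–298, 150). It's aligned with the jaws to within about a degree.

```bash
python3 - <<'E'
from fit import *
from scipy.spatial.transform import Rotation as R
np.set_printoptions(precision=4,suppress=True)
w=np.load("w1.npy");T=np.eye(4);T[:3,:3]=R.from_rotvec(w[3:]).as_matrix();T[:3,3]=w[:3]
p=imaging.camera_params("wrist");M=T@p['T_tool_cam']
L=[(-25,-20,26,261,151),(-25,20,26,298,150),(35,-20,26,262,209),(35,20,26,298,209),(95,-12,24.5,270,258),(95,12,24.5,290,258),(15,-11,80,268,206),(15,11,80,292,206)]
o=fit([(p,M,[l[:3] for l in L],np.array([l[3:] for l in L]))],[.432,.18,-1.27]);print(o)
print("tool z az",np.arctan2(T[1,2],T[0,2]), "goal in tool",T[:3,:3].T@(np.array([o[0],o[1],.043])-w[:3]))
E
```

```text
[[-1.1, 0.9], [1.4, 1.7], [-0.8, -1.0], [0.6, -1.1], [-0.6, 0.1], [0.7, -0.0], [-0.3, -0.0], [0.2, -0.2]]
[ 0.4332  0.1811 -1.2657]
tool z az -1.2698858433671956 goal in tool [0.1557 0.0017 0.0012]
```

Emit:
jog_arm:
  rows:
    - [0.05, 0.002, 0.001, 0, 0, 0, 100]
    - [0.1, 0.002, 0.001, 0, 0, 0, 100]
    - [0.14, 0.002, 0.001, 0, 0, 0, 100]
    - [0.154, 0.002, 0.001, 0, 0, 0, 100]
    - [0.154, 0.002, 0.001, 0, 0, 0, 100]
    - [0.154, 0.002, 0.001, 0, 0, 0, 0]
    - [0.154, 0.002, 0.001, 0, 0, 0, 0]
    - [0.154, 0.002, 0.001, 0, 0, 0, 0]
    - [0.154, 0.002, 0.001, 0, 0, 0, 0]
    - [0.154, 0.002, 0.001, 0, 0, 0, 0]
    - [0.154, 0.002, 0.001, 0, 0, 0, 0]
    - [0.154, 0.002, 0.001, 0, 0, 0, 0]
    - [0.154, 0.002, 0.001, 0, 0, 0, 0]
  force: 50

```text
time: 3.5
tool_pos: [0.4345, 0.1804, 0.046]
tcp_rot: [0.987, 1.336, -0.985]
wrist_force: [-1.4, -1.2, 6.0]
width: 0.223
```

```bash
python3 - <<'E'
from workcell import monitor
from scipy.spatial.transform import Rotation as R
import numpy as np
np.set_printoptions(precision=4,suppress=True)
s=monitor.read_state();M=R.from_rotvec(s['tcp_rot']).as_matrix();print(s['width'],s['tool_pos'])
r=np.array([.5274,-.1715]);a=-1.486;ux=np.array([np.cos(a),np.sin(a)])
for d in(.15,.067): print(M.T@(np.r_[r-d*ux,s['tool_pos'][2]+.02]-s['tool_pos']))
print("turn x",-(a+1.2657))
E
```

```text
0.2229806587330197 [0.4345 0.1804 0.046 ]
[-0.0202  0.017   0.2171]
[-0.0203 -0.0006  0.2982]
turn x 0.22029999999999994
```

Emit:
jog_arm:
  rows:
    - [-0.02, 0, 0, 0, 0, 0, 0]
    - [-0.03, 0, 0, 0, 0, 0, 0]
    - [-0.03, 0.004, 0.04, 0.04, 0, 0, 0]
    - [-0.03, 0.008, 0.08, 0.08, 0, 0, 0]
    - [-0.03, 0.012, 0.12, 0.12, 0, 0, 0]
    - [-0.03, 0.015, 0.16, 0.16, 0, 0, 0]
    - [-0.03, 0.017, 0.19, 0.2, 0, 0, 0]
    - [-0.03, 0.017, 0.21, 0.22, 0, 0, 0]
    - [-0.02, 0.017, 0.217, 0.22, 0, 0, 0]
    - [-0.01, 0.017, 0.217, 0.22, 0, 0, 0]
    - [-0.004, 0.017, 0.217, 0.22, 0, 0, 0]
    - [-0.004, 0.017, 0.217, 0.22, 0, 0, 0]
    - [-0.004, 0.017, 0.217, 0.22, 0, 0, 0]

```text
time: 4.8
tool_pos: [0.5139, -0.0209, 0.0492]
tcp_rot: [1.15, 1.248, -1.149]
wrist_force: [0.8, 0.2, -3.5]
width: 0.217
```

```bash
python3 - <<'E'
from workcell import monitor, imaging
import cv2,numpy as np
s=monitor.read_state();np.save("w2.npy",np.r_[s['tool_pos'],s['tcp_rot']]);print(s['time'],s['tool_pos'],s['tcp_rot'],s['wrist_force'],s['width'])
a,b,w=[imaging.read_camera(n) for n in("scene","side","wrist")]
cv2.imwrite("pics/a2.png",a);cv2.imwrite("pics/b2.png",b)
c=lambda i,x,y:cv2.resize(i[y:y+150,x:x+200],(800,600),interpolation=cv2.INTER_CUBIC)
m=np.hstack([cv2.resize(c(a,110,90),(400,300)),cv2.resize(c(b,280,100),(400,300))])
cv2.imwrite("pics/m2.png",np.vstack([m,np.hstack([cv2.resize(w,(400,300)),np.zeros((300,400,3),np.uint8)])]))
cv2.imwrite("pics/a2c.png",c(a,110,90));cv2.imwrite("pics/b2c.png",c(b,280,100))
E
```

```text
4.8 [ 0.51386419 -0.02093054  0.04916624] [ 1.15006631  1.2479257  -1.14938831] [ 0.78951148  0.21819865 -3.50645385] 0.21662204743534347
```

View pics/m2.png

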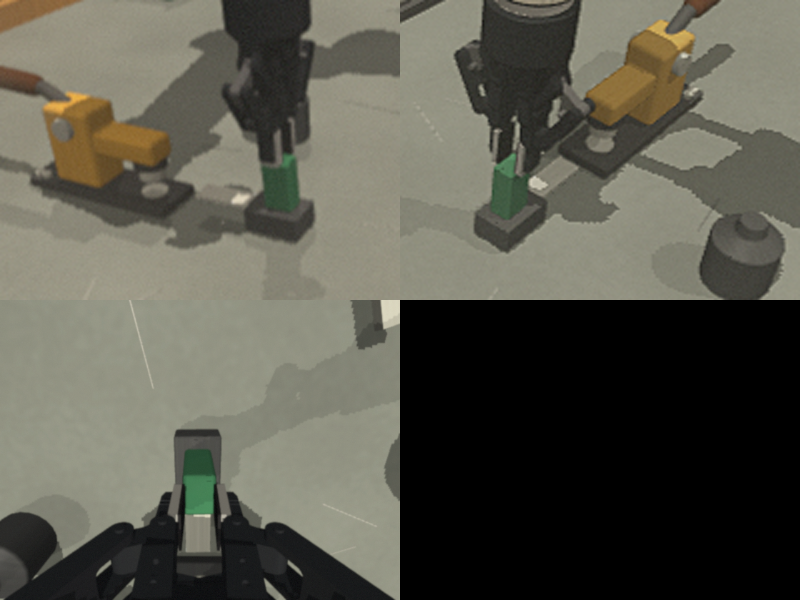

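The wrist view shows the gauge held square in the jaws. The blade is just ahead of the mouth in both other views. I'll enlarge the scene view to check alignment.

View pics/a2c.png

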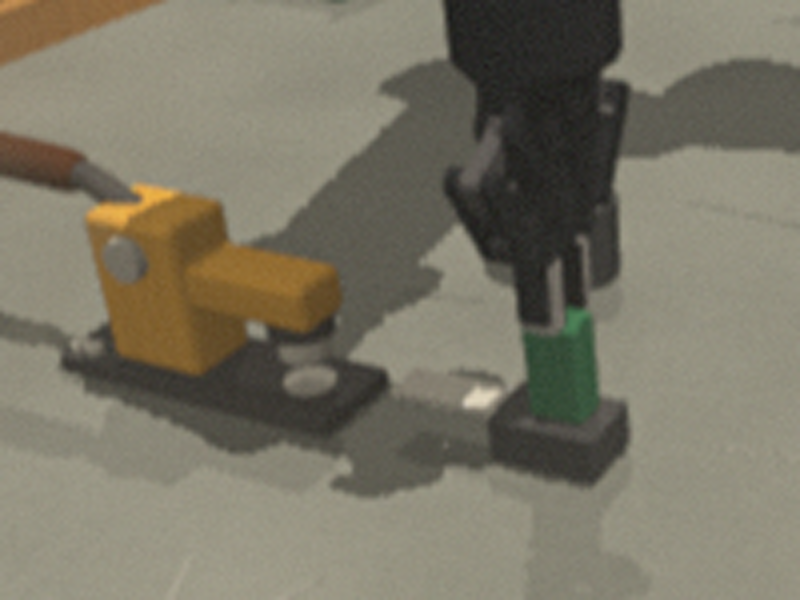

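View pics/b2c.png

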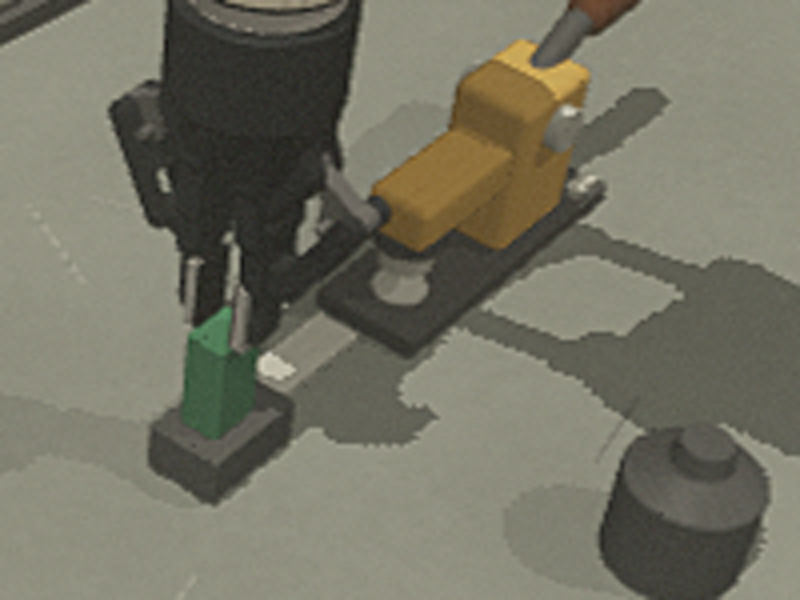

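```bash
python3 - <<'E'
from fit import *
np.set_printoptions(precision=4,suppress=True)
def mk(n,ox,oy,L,dz=0):
    return (P[n],None,[(l[0],l[1],l[2]+dz) for l in L],np.array([[ox+l[3]/4,oy+l[4]/4] for l in L])-.4)
g=[mk("scene",110,90,[(-25,20,0,594,483),(35,20,0,490,455),(-25,20,26,598,446),(35,20,26,490,424),(-25,-20,26,628,405),(95,-12,24.5,400,376),(95,12,24.5,392,400)],3),
mk("side",280,100,[(-25,20,0,151,463),(-25,-20,0,214,503),(-25,-20,26,216,472),(-25,20,26,150,432),(35,-20,26,291,398),(95,-12,24.5,357,338),(-15,11,80,187,333)],3)]
r=[mk("scene",110,90,[(-30,-30,12,387,375),(-30,30,12,330,422),(-30,30,0,330,434),(0,0,14,310,380),(-18,-18,78,338,268),(-18,18,78,305,297),(55,-18,78,228,245),(55,18,78,189,270)]),
mk("side",280,100,[(-30,30,12,320,295),(-30,-30,12,409,343),(-30,-30,0,411,357),(0,0,14,400,290),(-18,18,78,374,193),(-18,-18,78,430,222),(55,18,78,460,132),(55,-18,78,512,152)])]
G=fit(g,[.514,-.02,-1.486]);Q=fit(r,[.527,-.17,-1.486]);print("green",G,"riv",Q)
c,s=np.cos(Q[2]),np.sin(Q[2]);d=G[:2]-Q[:2];print("gauge in riv x,y,yaw",c*d[0]+s*d[1],-s*d[0]+c*d[1],G[2]-Q[2])
E
```

```text
[[0.7, -0.0], [-0.5, 1.1], [-0.9, -1.9], [-1.6, -2.2], [-0.1, -1.9], [2.5, -2.5], [-1.4, -2.9]]
[[-1.8, 1.5], [-0.2, 1.7], [0.5, -0.5], [-0.7, -0.8], [0.8, 0.6], [-1.5, -1.9], [-0.6, 1.4]]
[[1.1, -3.0], [-0.6, -1.2], [0.2, 0.7], [0.7, -1.2], [1.4, -2.4], [-0.6, -2.1], [0.2, -2.5], [-1.0, -1.6]]
[[-1.1, -0.8], [1.3, 0.9], [-0.1, 1.9], [-0.1, -0.7], [-1.9, -1.5], [-0.3, -0.7], [-2.1, -2.5], [0.2, -0.1]]
green [ 0.5123 -0.0194 -1.4446] riv [ 0.5263 -0.1714 -1.486 ]
gauge in riv x,y,yaw -0.15264526203601203 -0.001087856796224928 0.0414820502652431
```

Emit:
jog_arm:
  rows:
    - [0.002, 0.001, 0.01, 0.01, 0, 0, 0]
    - [0.002, 0.001, 0.025, 0.01, 0, 0, 0]
    - [0.002, 0.001, 0.04, 0.01, 0, 0, 0]
    - [0.002, 0.001, 0.055, 0.01, 0, 0, 0]
    - [0.002, 0.001, 0.07, 0.01, 0, 0, 0]
    - [0.002, 0.001, 0.079, 0.01, 0, 0, 0]
    - [0.002, 0.001, 0.084, 0.01, 0, 0, 0]
    - [0.002, 0.001, 0.084, 0.01, 0, 0, 0]
    - [0.003, 0.001, 0.084, 0.01, 0, 0, 0]
    - [0.003, 0.001, 0.084, 0.01, 0, 0, 0]

```text
time: 5.95
tool_pos: [0.5225, -0.1045, 0.0469]
tcp_rot: [1.158, 1.242, -1.156]
wrist_force: [0.1, -0.2, -3.8]
width: 0.217
```

```bash
python3 - <<'E'
from workcell import monitor, imaging
import cv2,numpy as np
s=monitor.read_state();print(s['time'],s['tool_pos'],s['tcp_rot'],s['wrist_force'],s['width'])
a,b=[imaging.read_camera(n) for n in("scene","side")]
c=lambda i,x,y:cv2.resize(i[y:y+100,x:x+133],(800,600),interpolation=cv2.INTER_CUBIC)
m=np.hstack([cv2.resize(c(a,110,120),(400,300)),cv2.resize(c(b,310,110),(400,300))])
cv2.imwrite("pics/m3.png",m)
E
```

```text
5.95 [ 0.52248633 -0.1045425   0.04690258] [ 1.15834122  1.24210017 -1.15562462] [ 0.05278124 -0.16234303 -3.76053116] 0.2165207216695861
```

View pics/m3.png

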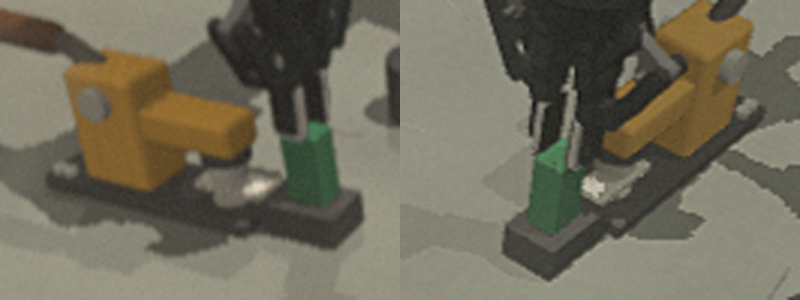

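The blade lies between the anvil and the set, and the foot is at the base plate's edge. The wrist still carries the gauge's weight, so I'll lower it the last 1 mm, release and retreat.

Emit:
jog_arm:
  rows:
    - [0.001, 0, 0, 0, 0, 0, 0]
    - [0.0015, 0, 0, 0, 0, 0, 0]
    - [0.0015, 0, 0, 0, 0, 0, 0]
    - [0.0015, 0, 0, 0, 0, 0, 30]
    - [0.0015, 0, 0, 0, 0, 0, 50]
    - [0.0015, 0, 0, 0, 0, 0, 60]
    - [0.0015, 0, 0, 0, 0, 0, 60]
    - [0.0015, 0, 0, 0, 0, 0, 60]
    - [-0.02, 0, 0, 0, 0, 0, 60]
    - [-0.06, 0, 0, 0, 0, 0, 60]
    - [-0.1, 0, -0.03, 0, 0, 0, 60]
    - [-0.15, 0, -0.06, 0, 0, 0, 60]
    - [-0.17, 0, -0.1, 0, 0, 0, 60]
    - [-0.17, 0, -0.13, 0, 0, 0, 60]
    - [-0.17, 0, -0.13, 0, 0, 0, 60]
    - [-0.17, 0, -0.13, 0, 0, 0, 60]

```text
time: 7.65
tool_pos: [0.513, 0.0253, 0.2171]
tcp_rot: [1.156, 1.242, -1.154]
wrist_force: [0.1, -0.3, 0.1]
width: 0.597
```

```bash
python3 - <<'E'
from workcell import monitor, imaging
import cv2,numpy as np
s=monitor.read_state();print(s['time'],s['tool_pos'],s['wrist_force'],s['width'])
a,b=[imaging.read_camera(n) for n in("scene","side")]
c=lambda i,x,y:cv2.resize(i[y:y+75,x:x+100],(400,300),interpolation=cv2.INTER_CUBIC)
cv2.imwrite("pics/m4.png",np.vstack([np.hstack([c(a,120,130),c(b,325,130)]),np.hstack([cv2.resize(a,(400,300)),cv2.resize(b,(400,300))])]))
E
```

```text
7.65 [0.51299772 0.02529339 0.21709019] [ 0.09142595 -0.26263167  0.11554392] 0.5967656068972684
```

View pics/m4.png

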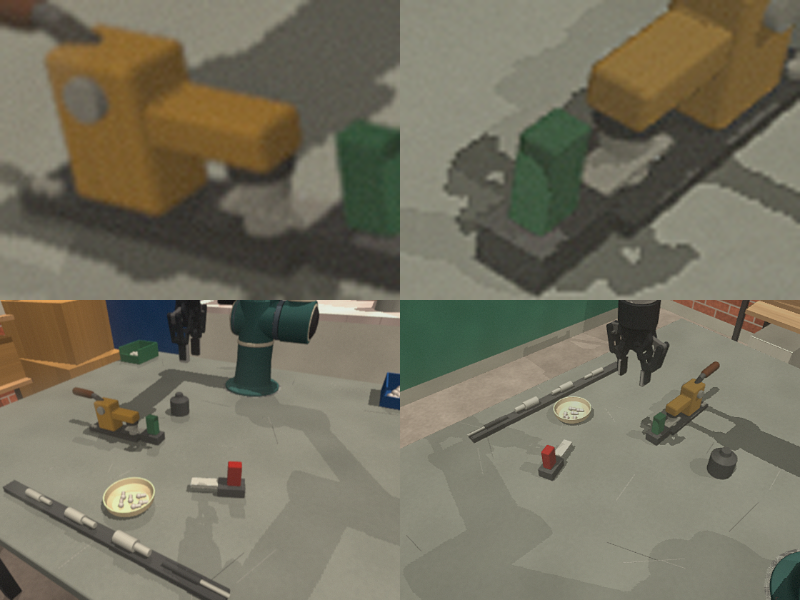

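The gauge stands upright at the base plate, the red gauge is undisturbed, and the gripper is clear. I'll take one enlarged view for a numeric check.

```bash
python3 - <<'E'
from workcell import imaging
import cv2,numpy as np
a,b=[imaging.read_camera(n) for n in("scene","side")]
c=lambda i,x,y:cv2.resize(i[y:y+75,x:x+80],(400,375),interpolation=cv2.INTER_CUBIC)
m=np.hstack([c(a,160,140),c(b,335,140)])
cv2.imwrite("pics/m5.png",np.clip(m.astype(float)*1.5,0,255))
E
```

```text
[ WARN:0@2.220] global loadsave.cpp:1063 imwrite_ Unsupported depth image for selected encoder is fallbacked to CV_8U.
```

View pics/m5.png

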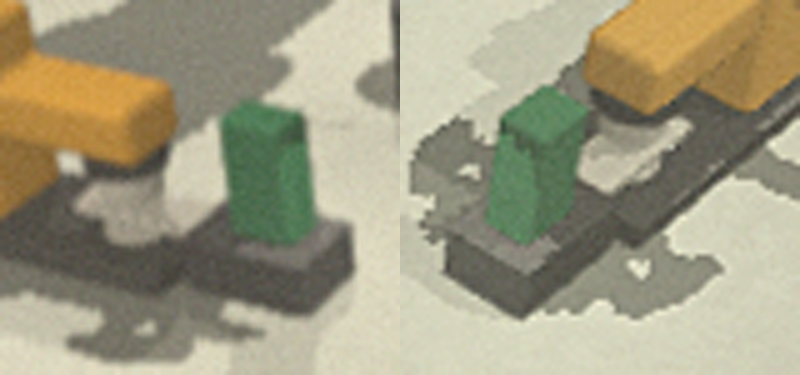

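```bash
python3 - <<'E'
from fit import *
np.set_printoptions(precision=4,suppress=True)
def mk(n,ox,oy,L): return (P[n],None,[l[:3] for l in L],np.array([[ox+l[3]/5,oy+l[4]/5] for l in L])-.4)
g=[mk("scene",160,140,[(-25,20,0,310,315),(-25,20,26,308,280),(-25,-20,26,353,228),(35,20,0,185,283),(35,20,26,185,252),(15,-11,80,232,103),(-15,-11,80,303,112)]),
mk("side",255,140,[(-25,20,26,445,245),(-25,-20,26,522,275),(-25,-20,0,524,318),(35,-20,26,615,212),(-15,11,80,503,120),(15,11,80,546,87),(15,-11,80,587,108),(-15,-11,80,545,145),(95,-12,24.5,693,125)])]
G=fit(g,[.52,-.1,-1.486])
for Q in([.5263,-.1714,-1.486],):
    c,s=np.cos(Q[2]),np.sin(Q[2]);d=G[:2]-Q[:2];x,y,t=c*d[0]+s*d[1],-s*d[0]+c*d[1],G[2]-Q[2]
    print("origin",x,y,"yaw",t,"tip",x+.095*np.cos(t),y+.095*np.sin(t))
E
```

```text
[[0.0, 0.5], [-0.9, -3.4], [0.3, -2.4], [0.4, 0.6], [-1.3, -3.9], [2.8, -2.4], [1.3, -1.5]]
[[-0.2, -3.4], [1.1, 0.5], [-0.9, 1.8], [1.1, -2.1], [-1.8, -0.5], [-0.7, -1.2], [0.6, -0.2], [-0.6, -0.1], [-0.5, -0.2]]
origin -0.06984220234538531 -0.00011925944937401026 yaw -0.00822604251872705 tip 0.02515458345340238 -0.0009007246752479219
```

The tip is 25 mm past the axis, about 1 mm off centre, with under 1° of yaw. All of that is inside tolerance.

```bash
python3 -c "
from workcell import finish_job
print(finish_job())"
```

```text
the job is handed in; nothing more can be done
None
```

The green gauge's blade is in the riveter's mouth under the rivet set, and the job is handed in. I gripped the gauge by its green grip, carried it to the mouth and slid it straight in. I then set it down on the bench, let go and backed the gripper clear.

| Check (last camera fit) | Measured | Allowed |
|---|---|---|
| Tip past the set's axis | about 25 mm | 17 to 34 mm |
| Tip off the middle sideways | about 1 mm | 12 mm |
| Blade angle from straight in | about 0.5° | 11° |

- **Foot:** by the fit it sits about 5 mm short of the base plate's front edge. It is not touching, but it is within the 13 mm allowed.
- **Other checks:** in the last pictures the gauge stands upright on the bench, the red gauge looks undisturbed and the robot touches nothing. The wrist force was about zero, and the arm had finished moving at 7.65 s.
- **Doubts:** the camera fits left errors of 1 to 4 pixels, so positions are good to a few millimetres. Before insertion one fit showed the blade about 2.4° off straight while the tool reading showed none; the final fit agrees with the tool reading. I judged flatness on the bench only from the pictures and the release height.

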